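Start a self-tapping thumb screw in a sloped console panel

ROBOT

A 6-joint arm with a two-finger parallel gripper is mounted at the origin on a cart in front of the work surface, level with it; the furniture and walls round the work are solid. World frame = base frame: x ahead of the robot, y to its left, z up, the work surface at z = 0. Lengths are in m, angles in degrees, forces in N, time in s.
With the tool pointing down it reaches from about 0.25 to 0.725 m from the base axis. Payload 9.7 kg.
Tool frame: the origin (TCP) lies midway between the tips of the shut fingers; the grasp point (between the pads) lies bot.hold_point_z behind it (bot.hold_point_z is the distance from the TCP to the grasp point, in m); z points along the fingers, y is the line along which they close (so a half turn about z gives the same grasp; the last joint's range is limited). The gripper opens to 85 mm and grips with 20 to 120 N. Pads are 22 mm wide; open, the fingers measure 114 mm over their backs; the gripper's body (76 mm by 85 mm) begins 54 mm behind the grasp point. The pads swing forward as they close: fully open they stand 13 mm farther back than shut.
Start: joints at [-67.494, 4.979, 10.078, 95.1, 0, 90], TCP at [0.211, -0.508, 0.231] pointing down, gripper open.
Joint ranges: [-179.16, 179.16], [-48.56, 103.87], [-65.8, 70.77], [-126.05, 130.52], [-82.76, 87.17], [-180, 180]. Speed limits (degrees/s): [127.2, 127.2, 147.25, 180, 180, 180].

INTERFACE

Orientations are given as [roll, pitch, yaw] about the fixed x, y, z axes, in that order (R = Rz(yaw) Ry(pitch) Rx(roll)).
In Python, from workcell import bot, camera, camera_model, ticket gives the robot as it stands.
- The arm moves only by the tool send_rows, never from a script. Its argument "targets" is text: rows parted by semicolons, each of 5 numbers parted by spaces: the shift along the tool's x, y, z in mm, then the turn about the tool's z in degrees, then the closure in counts, from 0 (fully open) to 255 (shut). A call has 1 to 20 rows; each row is the pose to reach, as a shift and turn from the pose commanded when the call began, along the tool's axes at that moment; what a row does not reach only later rows make up. A row lasts 1/8 s, in which the tool goes at most 62.5 mm and 10.7 degrees, less where a joint would pass 70% of its speed; a pose out of reach is approached as far as the arm can. A call with a gripper value outside its range is refused whole. The fingers move at their own pace and stop on an object; "newtons" is the grip in N (left out, the last holds). Time passes only in rows, so rows that repeat a pose let the fingers close. It gives the time, the measured TCP pose, the force, the opening and the grip force at its end, in the units of the state.
- bot.get_obs(): the state, without advancing time (a new reading comes with each control period).
- camera(name): name is "scene" or "top" or "wrist"; returns the picture (400x640x3 uint8, blue, green, red); there is no depth.
- camera_model(name): a dict with "K" (3x3 intrinsics, pixels), "dist_coeffs" ([k1, k2, p1, p2, k3] as OpenCV has them; the pictures are not rectified), "pose" (4x4, takes a point from camera to world coordinates); the wrist camera has in their place "T_tool_cam" (4x4, takes a point from camera to tool coordinates, whose origin is the TCP and whose axes are the flange's). Camera axes: x right, y down, z forward; pixel columns grow to the right and rows downward; lengths in m; the calibration is good to about 2 mm. A picture is of the moment at which its call begins: read the wrist's pose just before it. camera_model takes no time and is no camera call.
- ticket.job_done(): hands the job in; it is judged then, once.
The state is a dict: "time": time; "q": joint angles; "qd": joint speeds; "joint_efforts": joint torques, N m; "ee_pos": TCP position; "tcp_rot": TCP orientation; "wrist_force": force on the tool from outside, world axes, zero at the start; "torque": the same for the moment, N m; "opening": finger opening in m; "grasp_force": force on a finger pad.
Only numpy, scipy, OpenCV 4.12 (cv2) and the standard library are available. Lean on these libraries where they do the work, as an engineer would, in place of code of your own. Each camera call takes 0.05 s, during which the arm holds its last target. There are 200 camera calls.

TASK

One of the two thumb screws on the sloped console is home already; the other, a self-tapping one, still stands proud in its pilot hole. Start it: push it firmly straight in along its own axis and, while pushing, turn it clockwise about a quarter turn so that it cuts its first thread, then let go; do not drive it further than that. Leave the tin, the bottle and the wire spool where they stand.

Things in the scene. Friction and masses are not known exactly. Their poses are not given: they have to be found in the camera images.
- console: Grey sloped-front console fixed to the bench, 150 mm deep (x), 200 wide (y), 30 high in front, 135 at the back; origin centre of underside, front towards -x. Its panel slopes: a line square to it leans 35 degrees from vertical, towards the front. Two thumb screws stand square to the panel at mid-slope, 65 mm either side of the middle; which one is proud varies.
- screw_grip (a point): Centre of the gripping part of the proud screw, on its axis. z: out of the panel along the axis; x along the wing, y through its thickness. Black wing 36 mm long, 9 thick, 28 tall (15 below to 13 above this point), on a round flange 38 mm across, 5 thick, on which fingertips may bear. At the start 20 mm of shank show under the flange; wing within 0.6 rad of the up-slope direction.
- screw: The whole proud screw, same axes, origin on its axis 39 mm below point screw_grip (at the panel face at the start). Pushed along its axis it yields 0.4 mm per N, up to 8 mm (then stops hard), and springs back if released. The head turns idly, either way, unless pushed: the thread bites and follows the head only while the push exceeds some 6 to 9 N (about 3 mm of give); 12 to 15 N is safe.
- screw_bite (a joint): Angle (rad) of thread really cut: 0 at the start; grows while the head is turned clockwise (looking at the panel from outside) and pushed hard enough; stays when released. The screw goes in 1 mm per rad. Idle turning does not count; turning back while pushed unscrews it. The first thread is cut from 1.0 rad on; beyond 2.4 rad is too far.
- home_grip (a point): The same point and axes on the other thumb screw, of the same shape, which is home and fixed: its flange is 7 mm from the panel (the proud one: 20 mm).
- tin: Small white tin with a green lid, 64 mm across, 34 mm high, loose on the bench; origin at the centre of its underside.
- bottle: Small brown bottle with a white cap, 34 mm across, 70 mm high, loose behind the console; origin at the centre of its underside.
- wire_spool: Spool of white wire with grey flanges, 54 mm across, 37 mm high, loose behind the console; origin at the centre of its underside.

How it is judged:
By the outcome, as a careful person would: the job done as asked, in the order asked, and still so for the second after the job is handed in, with the robot touching nothing.
It also fails if it takes over 40 s, if anything falls off the work surface, if the arm or the gripper's body presses on something with over 40 N, if the wrist force passes 120 N, or if a joint passes its speed limit or range.

## Working session

There is one attempt and no reset: what is moved stays moved. The work goes in short steps, Python scripts to look and compute and a tool call to move; the robot and the scene stay as the last step left them, time stands still between calls to the robot, and variables do not carry over. Pictures are saved under pics/ and viewed, at most 13 in all, crops included, and the job is handed in when it is done.

Besides the shell and the picture viewer there is one more tool, called in YAML: its name, and indented under it one key for each argument. send_rows: Moves the arm, as the interface text tells. Its arguments: {"type":"object","properties":{"targets":{"type":"string"},"newtons":{"type":"number"}},"required":["targets"]}

```bash
mkdir -p pics; ls; python3 - <<'E'
from workcell import bot,camera,camera_model
import cv2,numpy as np
np.set_printoptions(precision=4,suppress=True)
for n in ("scene","top"):
    cv2.imwrite(f"pics/{n}0.png",camera(n)); m=camera_model(n); print(n,m)
print(camera_model("wrist")); print(bot.get_obs(),bot.hold_point_z)
E
```

```text
pics
scene {'K': array([[431.9017,   0.    , 318.9296],
       [  0.    , 431.9017, 197.2235],
       [  0.    ,   0.    ,   1.    ]]), 'dist_coeffs': array([-0.058,  0.   ,  0.   ,  0.   ,  0.   ]), 'pose': array([[-0.8965, -0.2722,  0.3496,  0.2576],
       [-0.443 ,  0.5685, -0.6933,  0.3034],
       [-0.01  , -0.7764, -0.6302,  0.6589],
       [ 0.    ,  0.    ,  0.    ,  1.    ]])}
top {'K': array([[388.7745,   0.    , 323.7609],
       [  0.    , 388.7745, 201.4009],
       [  0.    ,   0.    ,   1.    ]]), 'dist_coeffs': array([-0.0322,  0.    ,  0.    ,  0.    ,  0.    ]), 'pose': array([[-0.0184, -0.9801,  0.1979,  0.3683],
       [-0.9998,  0.016 , -0.014 , -0.2754],
       [ 0.0106, -0.1981, -0.9801,  0.9458],
       [ 0.    ,  0.    ,  0.    ,  1.    ]])}
{'K': array([[292.6557,   0.    , 316.1786],
       [  0.    , 292.6557, 197.9674],
       [  0.    ,   0.    ,   1.    ]]), 'dist_coeffs': array([-0.032,  0.   ,  0.   ,  0.   ,  0.   ]), 'T_tool_cam': array([[-0.0002, -0.9661, -0.258 ,  0.0657],
       [ 1.    , -0.0002,  0.0002, -0.0003],
       [-0.0002, -0.258 ,  0.9661, -0.1439],
       [ 0.    ,  0.    ,  0.    ,  1.    ]])}
{'time': 0.1, 'q': array([-67.4951,   5.0058,  10.0407,  95.1   ,   0.0014,  89.9999]), 'qd': array([-0.0019, -0.0722,  0.1339,  0.0127, -0.0364,  0.0462]), 'joint_efforts': array([  0.0031, -52.1562,  46.5653,   0.0162,   0.0001,  -0.    ]), 'ee_pos': array([ 0.2104, -0.5079,  0.2307]), 'tcp_rot': array([-179.9349,   -0.0014,   22.505 ]), 'wrist_force': array([-0.1839, -0.6855, -0.2749]), 'torque': array([-0.0406,  0.0143,  0.0065]), 'grasp_force': 0.0, 'opening': 0.08522598936566128} 0.0187
```

View pics/scene0.png

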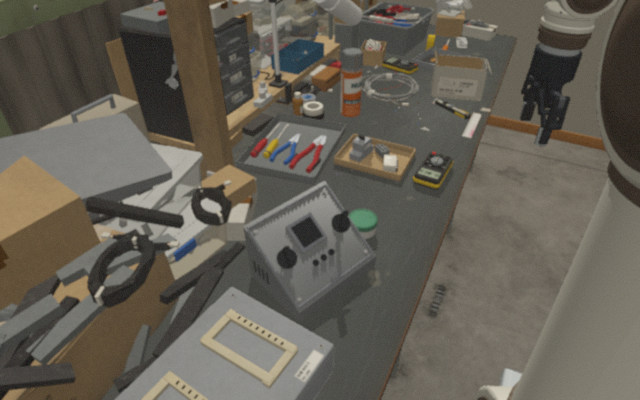

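View pics/top0.png

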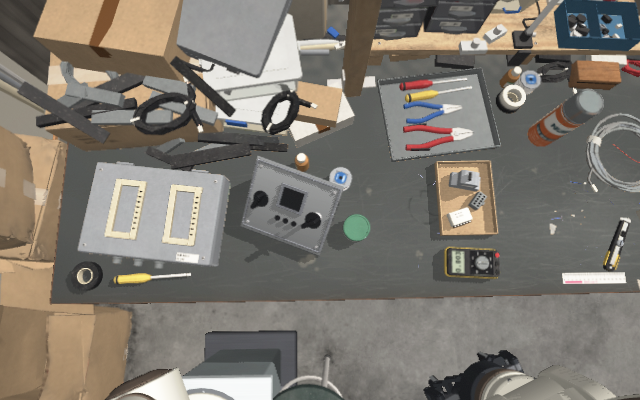

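The top view shows the console at about (293,205), with screws at about (260,199) and (313,219) and the tin at (357,227). In the scene view the screws are at (287,258) and (343,220). I'll zoom in to find the console corners and tell which screw is proud.

```bash
python3 - <<'E'
import cv2,numpy as np
a=cv2.imread("pics/scene0.png")[178:312,235:385]; b=cv2.imread("pics/top0.png")[145:265,230:380]
a=cv2.resize(a,(800,715),interpolation=cv2.INTER_CUBIC)
cv2.imwrite("pics/sc.png",cv2.resize(a,(672,600)))
cv2.imwrite("pics/tc.png",cv2.resize(b,(750,600),interpolation=cv2.INTER_CUBIC))
E
```

```text
(no output)
```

View pics/sc.png

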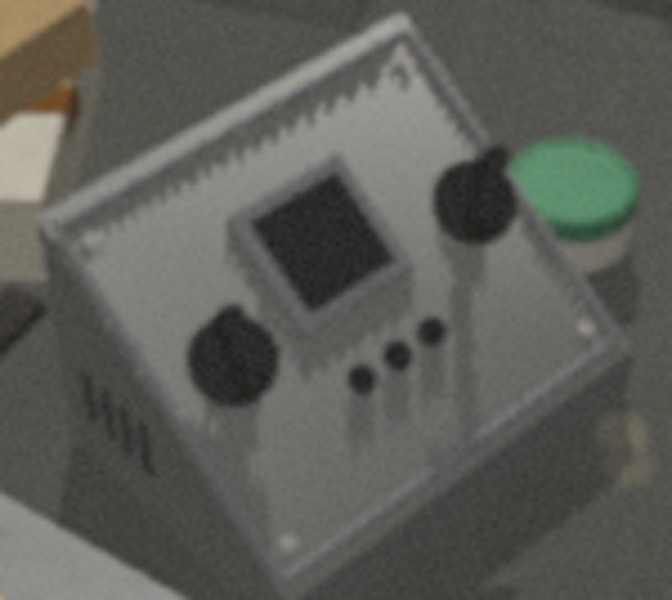

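View pics/tc.png

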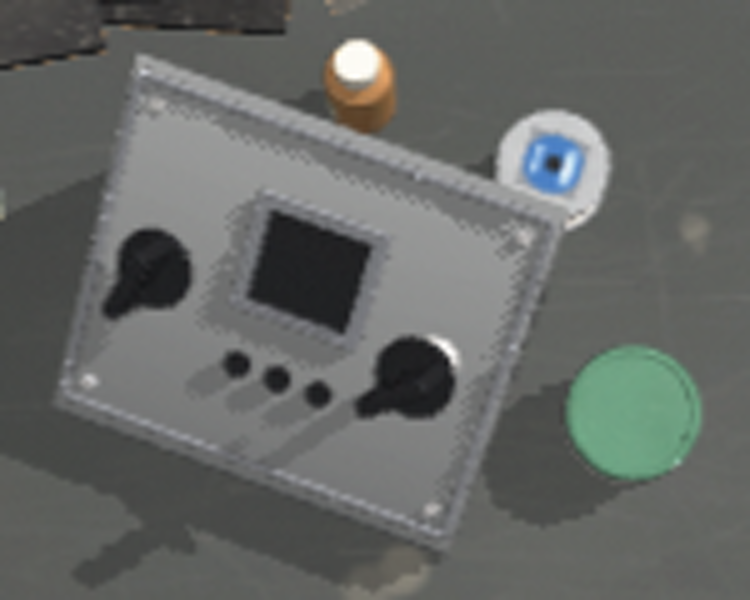

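The wing end that sticks out and the long shadow show the proud screw is the right one (-y side): flange at top-view crop (415,377) and scene crop (475,203). Next I'll fit the console pose from its panel corners in both views. The rows can't tilt the tool, so I'll plan to grip the wing with the tool vertical and let it work like a universal joint.

```bash
cat > h.py <<'E'
import numpy as np,cv2
from scipy.optimize import least_squares
from scipy.spatial.transform import Rotation as R
from workcell import bot,camera,camera_model,ticket
np.set_printoptions(precision=4,suppress=True)
s,c=np.sin(np.radians(35)),np.cos(np.radians(35))
N,U,C=np.array([-s,0,c]),np.array([c,0,s]),np.array([0,1.,0])
def proj(P,m,T):
    Q=np.linalg.inv(T)
    return cv2.projectPoints(np.atleast_2d(P).astype(float),cv2.Rodrigues(Q[:3,:3])[0],Q[:3,3],m["K"],m["dist_coeffs"])[0][:,0]
def con(p,P):  # console -> world, p=(x,y,yaw rad)
    return np.atleast_2d(P)@R.from_euler("z",p[2]).as_matrix().T+[p[0],p[1],0]
FOOT=np.array([0,-.065,.0825])
def wristT():
    o=bot.get_obs();T=np.eye(4);T[:3,:3]=R.from_euler("xyz",o["tcp_rot"],degrees=True).as_matrix();T[:3,3]=o["ee_pos"]
    m=camera_model("wrist");return o,m,T@m["T_tool_cam"]
E
python3 - <<'E'
from h import *
M=np.array([[.075,.1,.135],[.075,-.1,.135],[-.075,-.1,.03],[-.075,.1,.03]])
top=np.array([[140,58],[563,215],[447,547],[62,400]])/5+[230,145]
sc=np.array([[45,225],[402,15],[628,345],[285,590]])/4.48+[235,178]
mt,ms=camera_model("top"),camera_model("scene")
f=lambda p:np.r_[(proj(con(p,M),mt,mt["pose"])-top).ravel(),(proj(con(p,M),ms,ms["pose"])-sc).ravel()]
r=least_squares(f,[.4,-.2,-.3]);p=r.x
print(p,np.degrees(p[2]),r.fun.round(1))
for sy in(-1,1):
  for k,nm in((.025,"flange"),(.012,"home flange"),(.052,"top")):
    P=con(p,FOOT*[1,-sy*-1 if 0 else -sy,1]+k*N); print(sy,nm,P,(proj(P,mt,mt["pose"])-[230,145])*5,(proj(P,ms,ms["pose"])-[235,178])*4.48)
E
```

```text
[ 0.5297 -0.2096 -0.3723] -21.328357064988353 [-0.8 -0.9  1.  -1.2 -0.1  1.5 -2.2  1.3 -1.9 -3.4  0.  -2.2  1.2 -0.4
  1.   2. ]
-1 flange [[ 0.4927 -0.265   0.103 ]] [[419.5265 385.3727]] [[484.8667 190.1447]]
-1 home flange [[ 0.4997 -0.2677  0.0923]] [[425.7712 373.2693]] [[472.0761 199.9415]]
-1 top [[ 0.4783 -0.2593  0.1251]] [[405.9862 411.6166]] [[512.548  168.9374]]
1 flange [[ 0.54   -0.1439  0.103 ]] [[144.0579 283.8846]] [[249.9964 341.7388]]
1 home flange [[ 0.5469 -0.1466  0.0923]] [[153.979  273.2756]] [[239.472 350.183]]
1 top [[ 0.5256 -0.1383  0.1251]] [[122.5592 306.8782]] [[272.8715 323.3821]]
```

The right screw is proud: the offset between the two screws matches "right proud, left home". Next I'll move above it for a close look.

send_rows:
  targets: "30 -10 0 0 0; 70 -25 0 5 0; 110 -40 0 10 0; 150 -53 0 15 0; 190 -67 5 20 0; 230 -80 10 25 0; 270 -95 20 30 0; 310 -110 30 36 0; 340 -120 45 42 0; 350 -122 60 44 0; 350 -122 66 44 0; 350 -122 66 44 0; 350 -122 66 44 0"

```text
time: 1.72
ee_pos: [0.4869, -0.262, 0.166]
tcp_rot: [180.0, -0.0, -21.5]
wrist_force: [0.7, -0.1, -0.0]
opening: 0.0851
grasp_force: 0.0
```

```bash
python3 - <<'E'
from h import *
o,m,T=wristT(); cv2.imwrite("pics/w1.png",camera("wrist")); print(o["time"],o["ee_pos"],o["tcp_rot"],o["q"],o["wrist_force"])
F=np.array([.495,-.264,.102]); print(proj(F,m,T))
E
```

```text
1.725 [ 0.4869 -0.262   0.166 ] [179.9903  -0.0473 -21.5162] [-28.2829   4.4767   2.3105  87.7857  -0.0041 173.2332] [ 0.73   -0.1282 -0.0065]
[[315.3409 200.1455]]
```

View pics/w1.png

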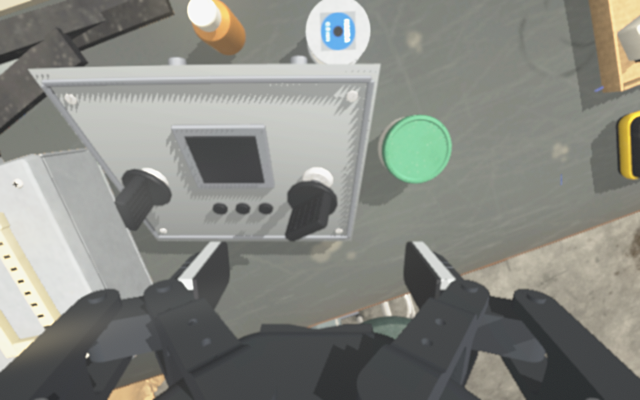

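The wrist view shows the proud screw: flange centre at about (313,196), shank visible above it at (318,175), and the wing end at about (305,235). Home screw is at (150,185). J6 is near its upper limit, so I'll take the equivalent grasp half a turn back. The camera will then look nearly along the screw axis.

send_rows:
  targets: "0 0 0 -10.5 0; 0 0 0 -21 0; 0 0 0 -31.5 0; 0 0 0 -42 0; 0 0 0 -52.5 0; 0 0 0 -63 0; 0 0 0 -73.5 0; 0 0 0 -84 0; 0 0 0 -94.5 0; 0 0 0 -105 0; 0 0 0 -115.5 0; 0 0 0 -126 0; 0 0 0 -136.5 0; 0 0 0 -147 0; 0 0 0 -157.5 0; 0 0 0 -168 0; 0 0 0 -176 0; 0 0 0 -180 0; 0 0 0 -180 0; 0 0 0 -180 0"

```text
time: 4.28
ee_pos: [0.4871, -0.2617, 0.1656]
tcp_rot: [-180.0, 0.0, 158.4]
wrist_force: [0.8, 0.3, -0.5]
opening: 0.0853
grasp_force: 0.0
```

```bash
python3 - <<'E'
from h import *
o,m,T=wristT(); im=camera("wrist"); cv2.imwrite("pics/w2full.png",im); print(o["time"],o["ee_pos"],o["tcp_rot"],o["q"])
p=proj(np.array([.495,-.264,.102]),m,T)[0]; print(p)
x,y=int(p[0])-66,int(p[1])-50; print(x,y)
cv2.imwrite("pics/w2.png",cv2.resize(im[y:y+100,x:x+133],None,fx=6,fy=6,interpolation=cv2.INTER_CUBIC))
E
```

```text
4.275 [ 0.4871 -0.2617  0.1656] [-179.996     0.0269  158.3999] [-28.2424   4.4979   2.2935  87.7684  -0.0008  -6.6423]
[316.4994 220.7641]
250 170
```

View pics/w2.png

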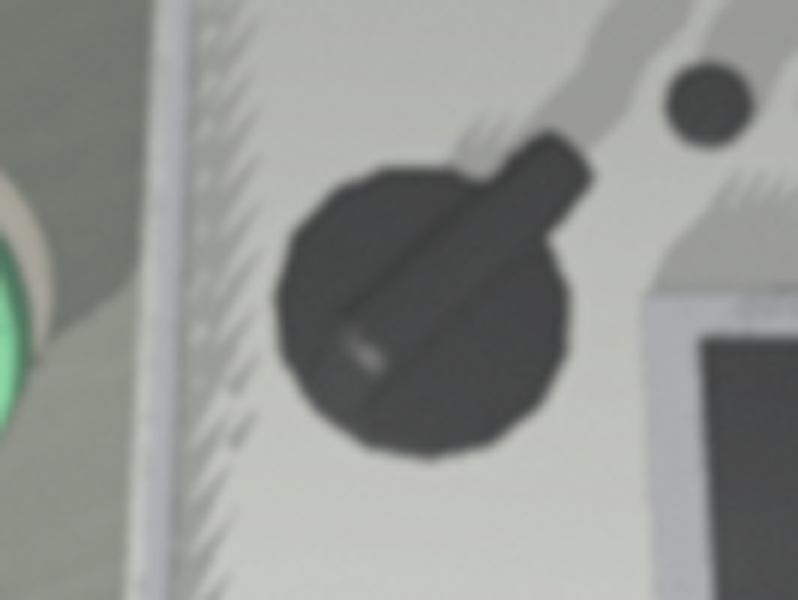

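The flange centre is at crop (424,312). The wing top runs from about (571,155), the down-slope end, to about (362,347), the up-slope end. I'll fit the screw position and wing angle.

```bash
python3 - <<'E'
from h import *
o,m,T=wristT()
obs=np.array([[424,312],[571,155],[362,347],[278,312],[570,312],[440,458]])/6+[250,170]
Rc=R.from_euler("z",-.3723).as_matrix()
def f(v):
    F=np.array([v[0],v[1],.102]);w=np.cos(v[2])*U+np.sin(v[2])*C
    P=np.array([F*0,.027*N+.018*w,.027*N-.018*w,-.019*C,.019*C,.019*U])
    P[1],P[2]=.027*N-.018*w,.027*N+.018*w
    return (proj(P@Rc.T+F,m,T)-obs)
r=least_squares(lambda v:f(v).ravel(),[.495,-.264,-.5]); print(r.x,np.degrees(r.x[2])); print(f(r.x).round(1))
E
```

```text
[ 0.4978 -0.2594 -0.8083] -46.30990480418388
[[ 2.8 -0.1]
 [-1.9 -2.2]
 [-5.8  1.7]
 [ 1.8  0.1]
 [ 3.8 -0.2]
 [ 0.4  0.8]]
```

The fit is inconsistent by about 3 mm, so I'll fit the silhouette against both wrist pictures instead.

```bash
cat > sil.py <<'E'
from h import *
from scipy.optimize import minimize
def Tof(pos,rpy):
    T=np.eye(4);T[:3,:3]=R.from_euler("xyz",rpy,degrees=True).as_matrix();T[:3,3]=pos
    return T@camera_model("wrist")["T_tool_cam"]
a=np.linspace(0,2*np.pi,13)[:-1]
def model(v,yaw):
    Rc=R.from_euler("z",yaw).as_matrix();w=np.cos(v[3])*U+np.sin(v[3])*C;t=np.cross(N,w)
    fl=np.array([.019*(np.cos(b)*w+np.sin(b)*t)+k*N for b in a for k in(-.005,0)])
    wg=np.array([x*w+y*t+k*N for x in(-.018,.018) for y in(-.0045,.0045) for k in(0,.028)])
    return [P@Rc.T+np.array(v[:3]) for P in(fl,wg)]
def render(v,yaw,m,T,shape,S=4):
    im=np.zeros((shape[0],shape[1]),np.uint8)
    for P in model(v,yaw):
        h=cv2.convexHull(proj(P,m,T).astype(np.float32)); cv2.fillConvexPoly(im,np.round(h*16).astype(np.int32),255,cv2.LINE_AA,4)
    return im
def fit(views,v0,yaw):
    m=camera_model("wrist");D=[]
    for img,T,box in views:
        g=cv2.cvtColor(img,cv2.COLOR_BGR2GRAY);k=((g<95)*255).astype(np.uint8)
        q=np.zeros_like(k);x0,y0,x1,y1=box;q[y0:y1,x0:x1]=k[y0:y1,x0:x1]
        n,l,st,_=cv2.connectedComponentsWithStats(q);q=((l==1+st[1:,4].argmax())*255).astype(np.uint8)
        D.append((cv2.GaussianBlur(q,(0,0),1.5).astype(float),T,q))
    def cost(u):
        v=np.array(v0)+np.array(u)*[.001,.001,.001,.05]
        return sum(((cv2.GaussianBlur(render(v,yaw,m,T,b.shape),(0,0),1.5)-b)**2).sum() for b,T,_ in D)/1e5
    r=minimize(cost,[0]*4,method="Nelder-Mead",options=dict(initial_simplex=np.vstack([np.zeros(4),np.eye(4)*4]),maxiter=400))
    v=np.array(v0)+r.x*[.001,.001,.001,.05]
    return v,cost([0]*4),r.fun,[(q,render(v,yaw,m,T,q.shape)) for _,T,q in D]
E
python3 - <<'E'
from sil import *
w1=(cv2.imread("pics/w1.png"),Tof([.4869,-.262,.166],[179.99,-.047,-21.516]),(275,170,345,238))
w2=(cv2.imread("pics/w2full.png"),Tof([.4871,-.2617,.1656],[-179.996,.027,158.4]),(285,185,355,255))
for vs in([w1],[w2],[w1,w2]):
    b=min((fit(vs,[.496,-.263,.102,t],-.3723) for t in(-.8,-.4,.3)),key=lambda r:r[2]); print(b[0],np.degrees(b[0][3]),b[1],b[2])
out=[]
for (q,r),(x,y) in zip(b[3],((270,165),(280,180))):
    c=np.dstack([q,r,q])[y:y+80,x:x+80]; out.append(cv2.resize(c,(400,400),interpolation=cv2.INTER_NEAREST))
cv2.imwrite("pics/ov.png",np.hstack(out))
E
```

```text
[ 0.4875 -0.2569  0.0715 -0.8616] -49.367798652923476 287.69707 53.77153
[ 0.5006 -0.2629  0.0867 -1.0441] -59.82401107607835 152.06353 28.56767
[ 0.4962 -0.2612  0.0974 -0.8848] -50.69673500158665 617.80408 307.12583
```

View pics/ov.png

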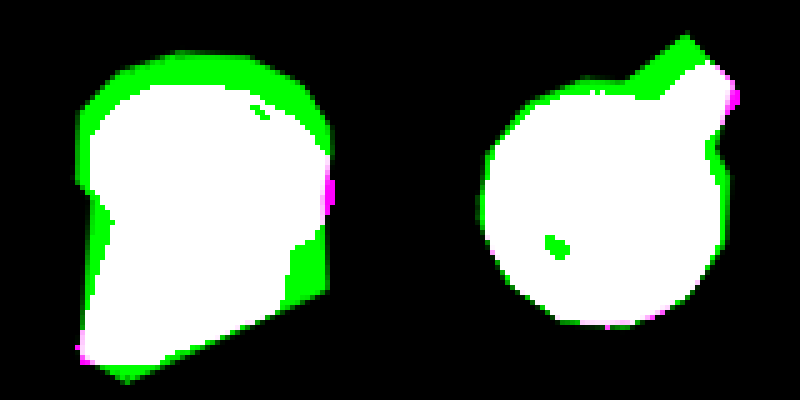

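```bash
sed -i 's/def model(v,yaw):/RF=[.019]\ndef model(v,yaw):/; s/\.019\*(np.cos/RF[0]*(np.cos/' sil.py; python3 - <<'E'
import sil
from sil import *
w1=(cv2.imread("pics/w1.png"),Tof([.4869,-.262,.166],[179.99,-.047,-21.516]),(275,170,345,250))
w2=(cv2.imread("pics/w2full.png"),Tof([.4871,-.2617,.1656],[-179.996,.027,158.4]),(285,185,355,255))
best=None
for rf in(.019,.0175,.0165):
  for yaw in(-.47,-.37,-.27):
    sil.RF[0]=rf
    b=min((fit([w1,w2],[.496,-.263,.1,t],yaw) for t in(-.8,-.4)),key=lambda r:r[2]); print(rf,yaw,b[0],b[2])
    if best is None or b[2]<best[2]: best=b
out=[]
for (q,r),(x,y) in zip(best[3],((270,165),(280,180))):
    c=np.dstack([q,r,q])[y:y+80,x:x+80]; out.append(cv2.resize(c,(400,400),interpolation=cv2.INTER_NEAREST))
cv2.imwrite("pics/ov2.png",np.hstack(out))
E
```

```text
0.019 -0.47 [ 0.4958 -0.261   0.0995 -0.6787] 264.13259
0.019 -0.37 [ 0.496  -0.2609  0.0985 -0.8333] 301.8886
0.019 -0.27 [ 0.4964 -0.2608  0.0975 -0.9434] 345.48221
0.0175 -0.47 [ 0.496  -0.2612  0.1015 -0.6705] 171.02196
0.0175 -0.37 [ 0.4963 -0.2612  0.0999 -0.8289] 211.83316
0.0175 -0.27 [ 0.4965 -0.2607  0.0991 -0.957 ] 255.94783
0.0165 -0.47 [ 0.4962 -0.2613  0.1015 -0.6961] 172.21913
0.0165 -0.37 [ 0.4965 -0.261   0.1004 -0.8229] 201.12129
0.0165 -0.27 [ 0.4967 -0.2607  0.0999 -0.9337] 238.93543
```

The position is consistent at about (0.496, -0.261, 0.1005) for the flange top. The wing sits roughly 40° clockwise of up-slope. I'll align the pads with it and descend with the fingers half open.

send_rows:
  targets: "1 1 0 10 40; 3 4 5 20 80; 3 4 10 30 80; 3 4 20 38 80; 3 4 30 38 80; 3 4 40 38 80; 3 4 48 38 80; 3 4 52 38 80; 3 4 55 38 80; 3 4 55 38 80; 3 4 55 38 80"
  newtons: 30

```text
time: 5.7
ee_pos: [0.486, -0.2567, 0.1106]
tcp_rot: [180.0, 0.0, 120.5]
wrist_force: [0.5, -0.5, 1.1]
opening: 0.0583
grasp_force: 0.0
```

```bash
python3 - <<'E'
from h import *
o,m,T=wristT(); im=camera("wrist"); print(o["time"],o["ee_pos"],o["tcp_rot"],o["wrist_force"],o["opening"])
cv2.imwrite("pics/w3.png",cv2.resize(im[120:340,190:450],None,fx=2.7,fy=2.7,interpolation=cv2.INTER_CUBIC))
E
```

```text
5.7 [ 0.486  -0.2567  0.1106] [179.9863   0.0218 120.5125] [ 0.5007 -0.4688  1.0993] 0.05826146958201595
```

View pics/w3.png

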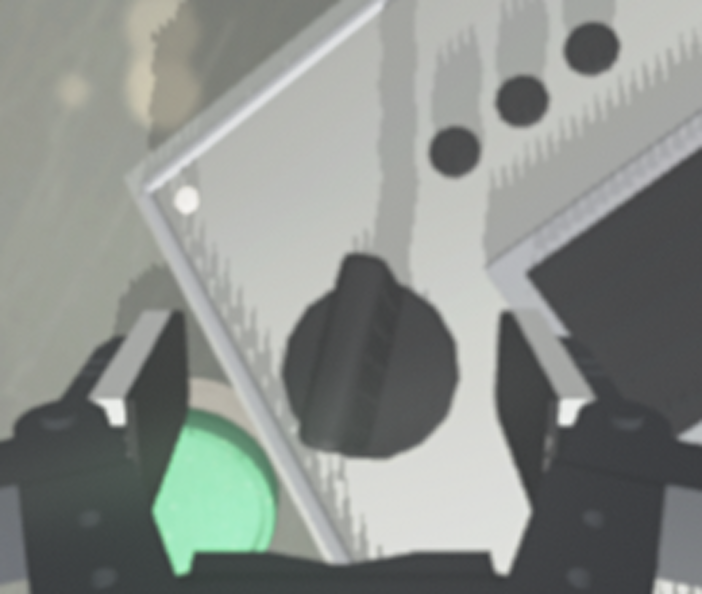

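The wing sits between the open fingers: it runs from (370,260) to (325,445), and the middle between the fingers is at x≈342. Closing gently now.

send_rows:
  targets: "0 0 0 0 140; 0 0 0 0 190; 0 0 0 0 220; 0 0 0 0 250; 0 0 0 0 250; 0 0 0 0 250; 0 0 0 0 250"
  newtons: 30

```text
time: 6.62
ee_pos: [0.487, -0.2557, 0.1106]
tcp_rot: [179.8, -0.0, 120.6]
wrist_force: [6.1, 5.4, 1.1]
opening: 0.0107
grasp_force: 28.1
```

The wing is gripped: 10.7 mm opening, 28 N, with about 8 N lateral load from a 1.5 mm offset. I'll re-centre and begin the idle turn back (counter-clockwise) in steps, watching the force.

send_rows:
  targets: "0 1.5 0 0 250; 0 1.5 0 -9 250; 0 1.5 0 -18 250; 0 1.5 0 -27 250; 0 1.5 0 -36 250; 0 1.5 0 -43 250; 0 1.5 0 -43 250"

```text
time: 7.5
ee_pos: [0.4863, -0.2574, 0.1108]
tcp_rot: [-179.8, -0.0, 163.5]
wrist_force: [-3.5, -4.8, 4.1]
opening: 0.0084
grasp_force: 65.2
```

send_rows:
  targets: "0 -1.5 -1.5 0 250; 0 -1.5 -1.5 -9 250; 0 -1.5 -1.5 -18 250; 0 -1.5 -1.5 -27 250; 0 -1.5 -1.5 -36 250; 0 -1.5 -1.5 -43 250; 0 -1.5 -1.5 -43 250"

```text
time: 8.38
ee_pos: [0.4869, -0.2588, 0.1132]
tcp_rot: [-179.8, -0.0, -153.5]
wrist_force: [-2.5, -2.5, 7.9]
opening: 0.0081
grasp_force: 120.8
```

```bash
cat > st.py <<'E'
from h import *
o=bot.get_obs();n=R.from_euler("z",-21.4,degrees=True).apply(N);f=o["wrist_force"]
Rt=R.from_euler("xyz",o["tcp_rot"],degrees=True).as_matrix()
print(o["time"],o["ee_pos"],o["tcp_rot"],"q6",o["q"][5],"F",f,"push",f@n,"Ftool",Rt.T@f,"torque",o["torque"]@n,"open",o["opening"],o["grasp_force"],"-n in tool mm",Rt.T@-n)
E
python3 st.py; python3 -c "
from h import *
im=camera('wrist');cv2.imwrite('pics/w4.png',cv2.resize(im[120:340,190:450],None,fx=2.7,fy=2.7,interpolation=cv2.INTER_CUBIC))"
```

```text
8.375 [ 0.4869 -0.2588  0.1132] [-179.7727   -0.034  -153.4891] q6 -54.418684415044666 F [-2.4707 -2.4917  7.9309] push 7.294586673253803 Ftool [ 3.3279 -1.1583 -7.9244] torque 0.7043468400744396 open 0.008139258904070662 120.75122776441276 -n in tool mm [-0.3849 -0.4224  0.8206]
```

View pics/w4.png

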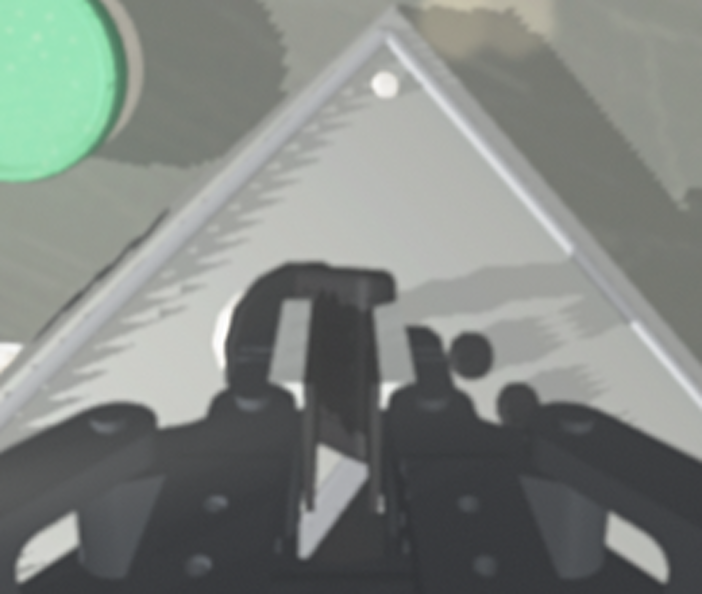

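The wing followed the tool and now lies between the pads, running along the image column x≈345. Grip and push have built up through wedging, so I'll relax the grip before the real push.

send_rows:
  targets: "0 0 0 0 215; 0 0 0 0 205; 0 0 0 0 205; 0 0 0 0 205"
  newtons: 25

```text
time: 8.93
ee_pos: [0.4865, -0.2567, 0.1119]
tcp_rot: [179.9, 0.0, -153.5]
wrist_force: [-2.8, 4.3, 4.0]
opening: 0.0165
grasp_force: 2.7
```

```bash
python3 st.py
```

```text
8.925 [ 0.4865 -0.2567  0.1119] [ 179.9281    0.0184 -153.4694] q6 -54.374269315193374 F [-2.7832  4.2618  4.0218] push 5.672667708712315 Ftool [ 0.5851  5.0612 -4.0156] torque -0.35941874075157504 open 0.016469138050831618 2.685062290802307 -n in tool mm [-0.384  -0.4268  0.8187]
```

send_rows:
  targets: "1.2 1.3 -2.5 0 205; 1.2 1.3 -2.5 0 205; 1.2 1.3 -2.5 0 220; 1.2 1.3 -2.5 0 230; 1.2 1.3 -2.5 0 230; 1.2 1.3 -2.5 0 230"
  newtons: 40

```text
time: 9.68
ee_pos: [0.4851, -0.2567, 0.1143]
tcp_rot: [-180.0, 0.0, -153.5]
wrist_force: [-0.4, 4.8, 1.5]
opening: 0.0125
grasp_force: 36.7
```

```bash
python3 st.py
```

```text
9.675 [ 0.4851 -0.2567  0.1143] [-179.9959    0.0064 -153.4935] q6 -54.390015325131 F [-0.367   4.818   1.5297] push 2.4573853295572063 Ftool [-1.822   4.4752 -1.5298] torque -0.4417224766770097 open 0.012471289243055345 36.69277747452725 -n in tool mm [-0.3844 -0.4256  0.8192]
```

send_rows:
  targets: "-0.8 -0.9 1.6 0 230; -1.5 -1.7 3.3 0 230; -2.0 -2.1 4.1 0 230; -2.0 -2.1 4.1 0 230"

```text
time: 10.18
ee_pos: [0.4873, -0.2578, 0.1108]
tcp_rot: [-180.0, -0.0, -153.5]
wrist_force: [-6.3, 5.6, 8.4]
opening: 0.0126
grasp_force: 39.3
```

```bash
python3 st.py
```

```text
10.175 [ 0.4873 -0.2578  0.1108] [-179.9964   -0.048  -153.5125] q6 -54.34601114966526 F [-6.2779  5.6307  8.3543] push 11.374469447855624 Ftool [ 3.1145  7.8391 -8.3522] torque -0.26578471819203997 open 0.012599103136342571 39.30465072859079 -n in tool mm [-0.3853 -0.4254  0.8189]
```

Push is 11.4 N and the grip holds. Adding a little push and starting the clockwise turn in monitored steps.

send_rows:
  targets: "-0.4 -0.4 0.8 0 230; -0.4 -0.4 0.8 6 230; -0.4 -0.4 0.8 13 230; -0.4 -0.4 0.8 20 230; -0.4 -0.4 0.8 20 230"

```text
time: 10.8
ee_pos: [0.4875, -0.2577, 0.1103]
tcp_rot: [-180.0, -0.1, -173.6]
wrist_force: [-7.4, 6.9, 10.3]
opening: 0.0104
grasp_force: 40.0
```

```bash
python3 st.py
```

```text
10.8 [ 0.4875 -0.2577  0.1103] [-179.9989   -0.0644 -173.597 ] q6 -34.24698200898937 F [-7.3702  6.8972 10.3289] push 13.840321190195809 Ftool [  6.5666   7.6759 -10.3217] torque -0.24886899637701476 open 0.010422416993974832 40.04321046741097 -n in tool mm [-0.5083 -0.2675  0.8186]
```

send_rows:
  targets: "-0.1 0.3 0.1 8 230; -0.1 0.4 0.2 16 230; -0.2 0.5 0.3 24 230; -0.2 0.5 0.3 24 230"

```text
time: 11.3
ee_pos: [0.4874, -0.257, 0.1098]
tcp_rot: [-180.0, -0.1, 162.4]
wrist_force: [-8.8, 6.6, 10.7]
opening: 0.0089
grasp_force: 32.8
```

```bash
python3 st.py
```

```text
11.3 [ 0.4874 -0.257   0.1098] [-179.9819   -0.0906  162.3854] q6 -10.172172485005612 F [-8.8182  6.5527 10.7424] push 14.88021215055446 Ftool [ 10.4047   3.5736 -10.727 ] torque -0.3792706549638056 open 0.008917507258945356 32.83070021374442 -n in tool mm [-0.5736 -0.0376  0.8183]
```

send_rows:
  targets: "0 0.2 0 8 232; 0 0.4 0 16 232; 0 0.4 0 24 232; 0 0.4 0 24 232"

```text
time: 11.8
ee_pos: [0.4883, -0.256, 0.1098]
tcp_rot: [179.9, -0.1, 138.4]
wrist_force: [-5.0, 8.7, 9.3]
opening: 0.008
grasp_force: 27.0
```

```bash
python3 st.py
```

```text
11.8 [ 0.4883 -0.256   0.1098] [179.9246  -0.0726 138.4323] q6 13.854828519293747 F [-4.9787  8.7141  9.3466] push 12.138805603835591 Ftool [ 9.5186  3.2286 -9.3303] torque -0.900583441575104 open 0.008048307017464168 26.98015809059143 -n in tool mm [-0.5394  0.1967  0.8187]
```

send_rows:
  targets: "-0.2 0.3 0.4 8 235; -0.2 0.3 0.4 16 235; -0.2 0.3 0.4 24 235; -0.2 0.3 0.4 24 235"

```text
time: 12.3
ee_pos: [0.4894, -0.255, 0.1096]
tcp_rot: [179.8, -0.2, 114.5]
wrist_force: [-2.7, 14.0, 9.1]
opening: 0.0075
grasp_force: 67.6
```

```bash
python3 st.py
```

```text
12.3 [ 0.4894 -0.255   0.1096] [179.8317  -0.1504 114.5072] q6 37.853491549571444 F [-2.6759 13.9538  9.1492] push 11.843956654501993 Ftool [13.8307  3.3801 -9.1031] torque -1.4084557588937812 open 0.007524315503311205 67.60343732312322 -n in tool mm [-0.4141  0.3967  0.8192]
```

A turn of about 92° under 11–15 N push is complete. Now I'll back off along the axis, then open.

send_rows:
  targets: "1.0 -1.0 -2.0 0 235; 2.0 -1.9 -4.0 0 235; 2.9 -2.8 -5.7 0 235; 2.9 -2.8 -5.7 0 220; 2.9 -2.8 -5.7 0 180; 2.9 -2.8 -5.7 0 100; 2.9 -2.8 -5.7 0 60; 2.9 -2.8 -5.7 0 60"

```text
time: 13.3
ee_pos: [0.4851, -0.2556, 0.1144]
tcp_rot: [-180.0, 0.0, 114.5]
wrist_force: [-0.2, -0.5, -0.5]
opening: 0.0654
grasp_force: 0.0
```

```bash
python3 st.py; python3 -c "
from h import *
im=camera('wrist');cv2.imwrite('pics/w5full.png',im);cv2.imwrite('pics/w5.png',cv2.resize(im[120:340,190:450],None,fx=2.7,fy=2.7,interpolation=cv2.INTER_CUBIC))"
```

```text
13.3 [ 0.4851 -0.2556  0.1144] [-179.9929    0.0094  114.493 ] q6 37.73475340062343 F [-0.2248 -0.5203 -0.4723] push -0.37570181921075185 Ftool [-0.3802 -0.4203  0.4724] torque 0.04317177645272797 open 0.06537952148495402 0.0 -n in tool mm [-0.4117  0.3993  0.8192]
```

View pics/w5.png

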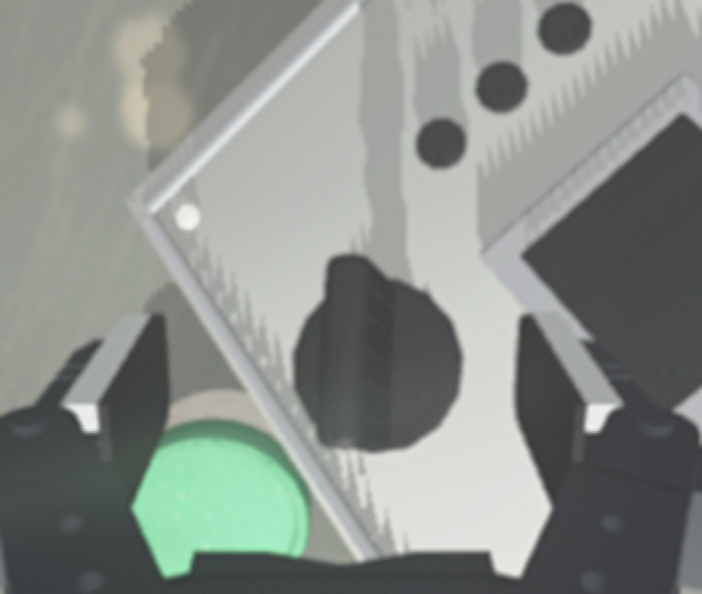

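The fingers are open and clear, and the wing now runs vertically in the image from (350,260) to (340,445). I'll check the angle and sinking numerically against the earlier picture.

```bash
python3 - <<'E'
import sil
from sil import *
sil.RF[0]=.0175
im3=np.full((400,640,3),255,np.uint8); im3[120:340,190:450]=cv2.resize(cv2.imread("pics/w3.png"),(260,220),interpolation=cv2.INTER_AREA)
A=(im3,Tof([.486,-.2567,.1106],[179.986,.022,120.51]),(293,205,363,295))
B=(cv2.imread("pics/w5full.png"),Tof([.4851,-.2556,.1144],[-179.993,.009,114.49]),(293,205,365,295))
n=R.from_euler("z",-.3723).apply(N)
for v in(A,B):
    b=min((fit([v],[.496,-.261,.1005,t],-.3723) for t in(-.9,-.6,-.3)),key=lambda r:r[2]); print(b[0],np.degrees(b[0][3]),b[2],"along n",b[0][:3]@n)
E
```

```text
[ 0.4992 -0.2636  0.0926 -0.8251] -47.274315958691965 200.80436 along n -0.24588404889631751
[ 0.5003 -0.2653  0.0888 -0.7491] -42.918635346101205 152.79252 along n -0.24993636076825015
```

The estimate puts the cut at about 1.1–1.6 rad. The low end has little margin, so I'll add one short, well-conditioned stroke of about 26° around the up-slope position, where the wing follows the tool closely. First I'll regrip and turn back idly, unpushed.

send_rows:
  targets: "0 0 0 0 150; 0 0 0 0 200; 0 0 0 0 225; 0 0 0 0 228; 0 0 0 0 228; 0 0 0 -10 228; 0 0 0 -20 228; 0 0 0 -30 228; 0 0 0 -40 228; 0 0 0 -50 228; 0 0 0 -58 228; 0 0 0 -58 228"
  newtons: 40

```text
time: 14.85
ee_pos: [0.4852, -0.2558, 0.1148]
tcp_rot: [-179.9, 0.0, 172.4]
wrist_force: [-1.0, -1.3, 2.5]
opening: 0.009
grasp_force: 44.3
```

```bash
python3 st.py
```

```text
14.85 [ 0.4852 -0.2558  0.1148] [-179.938     0.0156  172.42  ] q6 -20.189913181846 F [-1.044  -1.2772  2.5159] push 2.351157089210333 Ftool [ 0.8657 -1.4065 -2.5146] torque 0.2141925234636911 open 0.009004337170298821 44.323883978649974 -n in tool mm [-0.5567 -0.1361  0.8195]
```

send_rows:
  targets: "-1.1 -0.3 1.6 0 230; -2.2 -0.5 3.3 0 230; -3.3 -0.8 4.9 0 230; -3.3 -0.8 4.9 0 230"

```text
time: 15.35
ee_pos: [0.4878, -0.2571, 0.1105]
tcp_rot: [-179.9, -0.0, 172.3]
wrist_force: [-7.4, -0.7, 11.6]
opening: 0.009
grasp_force: 47.3
```

```bash
python3 st.py
```

```text
15.35 [ 0.4878 -0.2571  0.1105] [-179.9176   -0.0161  172.3261] q6 -20.07070281131479 F [-7.4266 -0.7203 11.6232] push 13.336453411864886 Ftool [  7.2672  -1.7223 -11.6187] torque 0.48602004648986646 open 0.009004837069462073 47.27160352282226 -n in tool mm [-0.5574 -0.1349  0.8192]
```

send_rows:
  targets: "0 0 0.1 9 230; -0.1 0 0.2 18 230; -0.2 0 0.3 26 230; -0.2 0 0.3 26 230"

```text
time: 15.85
ee_pos: [0.4886, -0.2564, 0.1103]
tcp_rot: [180.0, 0.0, 146.3]
wrist_force: [-3.6, 1.3, 11.5]
opening: 0.0088
grasp_force: 16.6
```

```bash
python3 st.py
```

```text
15.85 [ 0.4886 -0.2564  0.1103] [179.9632   0.0379 146.2688] q6 6.0308184134972125 F [-3.588   1.3438 11.5093] push 11.625171125618923 Ftool [  3.7225  -0.8675 -11.5123] torque -0.01832876418352482 open 0.0087698820093128 16.57211732624745 -n in tool mm [-0.5598  0.122   0.8196]
```

Pushed throughout (13.3 → 11.6 N). Now I'll relieve the push, open, and retract straight up.

send_rows:
  targets: "1.2 -0.3 -1.8 0 230; 2.4 -0.5 -3.6 0 230; 3.5 -0.8 -5.2 0 230; 3.5 -0.8 -5.2 0 215; 3.5 -0.8 -5.2 0 160; 3.5 -0.8 -5.2 0 90; 3.5 -0.8 -5.2 0 50; 3.5 -0.8 -12 0 30; 3.5 -0.8 -30 0 20; 3.5 -0.8 -55 0 20; 3.5 -0.8 -80 0 20; 3.5 -0.8 -80 0 20"

```text
time: 17.35
ee_pos: [0.4862, -0.2559, 0.1925]
tcp_rot: [180.0, 0.3, 146.5]
wrist_force: [-1.2, -0.3, -0.1]
opening: 0.0785
grasp_force: 0.0
```

```bash
python3 st.py; python3 - <<'E'
from h import *
im=camera("wrist");t=camera("top")
o=np.zeros((500,800,3),np.uint8);o[:,:]=cv2.resize(im,(800,500));o[:250,:312]=cv2.resize(t[145:265,230:380],(312,250))
cv2.imwrite("pics/w6.png",o)
E
```

```text
17.35 [ 0.4862 -0.2559  0.1925] [179.9732   0.2677 146.5014] q6 5.7404187144264895 F [-1.2097 -0.2942 -0.1271] push 0.48031288804695754 Ftool [ 0.8469 -0.9131  0.1227] torque 0.0028315201031786277 open 0.07847358784453588 0.0 -n in tool mm [-0.557   0.1198  0.8218]
```

View pics/w6.png

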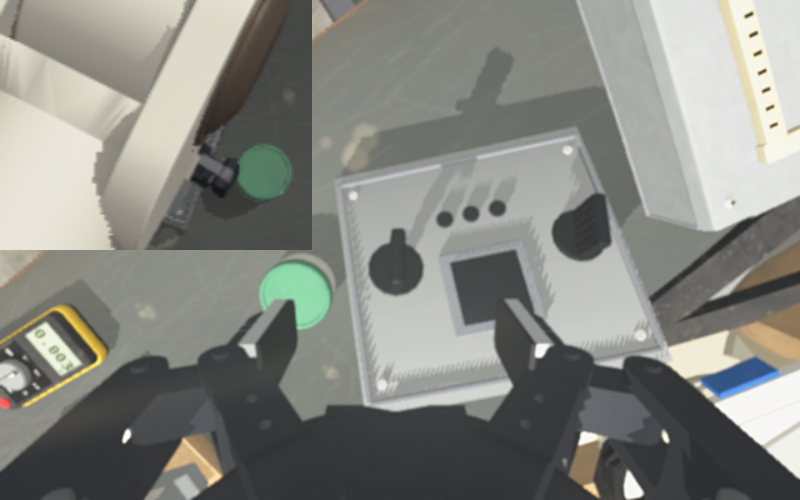

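The gripper is clear of everything and the tin is undisturbed. The screw stands at (397,265) with its wing now turned. Handing in.

```bash
python3 -c "
from workcell import ticket; print(ticket.job_done())"
```

```text
the job is handed in; nothing more can be done
None
```

The right-hand screw was pushed at about 11–15 N along its axis and turned clockwise in two strokes, and the job is handed in at about 17 s. I estimate 1.5–2.0 rad of thread cut, within the 1.0–2.4 allowed; that comes from tool angle and force, not a direct measurement. The screw is released and the gripper clear. The tin is undisturbed; I kept away from the bottle and spool but didn't re-check them at the end.

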